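# Specimen cup from behind the sprung splash guard to the balance

### The arm

A 6-joint arm with a two-finger parallel gripper is mounted at the origin on a cart in front of the work surface, level with it; the furniture and walls round the work are solid. World frame = base frame: x ahead of the robot, y to its left, z up, the work surface at z = 0. Lengths are in m, angles in degrees, forces in N, time in s.
With the tool pointing down it reaches from about 0.4 to 0.825 m from the base axis. Payload 7 kg.
Tool frame: the origin (TCP) lies midway between the tips of the shut fingers; the grasp point (between the pads) lies ctrl.tcp_to_grasp behind it (ctrl.tcp_to_grasp is the distance from the TCP to the grasp point, in m); y points along the fingers, z is the direction in which the jaws open and shut, and the axes are right-handed (so a half turn about y gives the same grasp; the last joint's range is limited). The gripper opens to 88 mm and grips with 3 to 60 N. Pads are 19 mm wide; open, the fingers measure 130 mm over their backs; the gripper's body (78 mm by 193 mm) begins 47 mm behind the grasp point.
Start: joints at [-57.061, 20.546, 0.682, 0, -70.136, -16.507], TCP at [0.191, -0.647, 0.227] pointing down, gripper open.
Joint ranges: [-176.03, 176.03], [-82.01, 121.73], [-58.28, 71.71], [-173.87, 95.51], [-174.79, -0.11], [-173.66, 173.66]. Speed limits (degrees/s): [136.94, 136.94, 172.46, 180, 180, 180].

### API

Orientations are given as [roll, pitch, yaw] about the fixed x, y, z axes, in that order (R = Rz(yaw) Ry(pitch) Rx(roll)).
In Python, from plant import ctrl, snapshot, silhouettes gives the robot as it stands.
- The arm moves only by the shell command python3 -m pendant 'ROWS'. ROWS is JSON, a list that holds one entry, the list of rows, each a list of 7 numbers: the shift along the tool's x, y, z in cm, then the turn, a rotation vector about the tool's x, y, z in degrees, then the opening, from 0 (shut) to 1 (fully open). In form: [[[x, y, z, rx, ry, rz, hand], ...]]. A call has 1 to 12 rows; each row shifts and turns the commanded pose from where the row before left it, along the tool's axes as they then stand; what a row does not reach is not made up. A row lasts 1/12 s, in which the tool goes at most 41.7 mm and 7.16 degrees, less where a joint would pass 70% of its speed; a pose out of reach is approached as far as the arm can. A call with a gripper value outside its range is refused whole. The fingers move at their own pace and stop on an object; the grip force is fixed at half the most. Time passes only in rows, so rows that do not move let the fingers close. It gives the time, the measured TCP pose, the force and the opening at its end, in the units of the state.
- ctrl.get_obs(): the state, without advancing time (a new reading comes with each control period).
- snapshot(name): name is "scene" or "top" or "wrist"; returns a dict with "image" (384x512x3 uint8, red, green, blue), "camera_matrix" (3x3 intrinsics, pixels), "dist_coeffs" ([k1, k2, p1, p2, k3] as OpenCV has them; the pictures are not rectified), "eye" and "orientation" of the camera in the world; the wrist camera has in their place "mount" (4x4, takes a point from camera to tool coordinates, whose origin is the TCP and whose axes are the tool frame's). Camera axes: x right, y down, z forward; pixel columns grow to the right and rows downward; lengths in m; the calibration is good to about 2 mm. A picture is of the moment at which its call begins: read the wrist's pose just before it. There is no depth.
- ctrl.close_job(): hands the job in, once; it reports no verdict.
Trained networks look in a picture, given as the dict that the camera call returned (one of the last four; its "shot" number tells which), for a name from the list of things; names that differ only in an ending like _2 or _b are one class to them, and where a whole thing is asked for, a point or a joint stands for the part that bears it (a point fixed in the world has none). Each returns a list of dicts, best first, with "confidence" (0 to 1); they miss things now and then, are a little off and sometimes report something else, mostly with a low value. They report only what shows in the picture. A call takes as long as a camera call.
- silhouettes(picture, thing): "mask" (384x512 bool, what is visible of it) and "bbox" ([left, top, width, height] in pixels, round what is visible of it).
The state is a dict: "clock": time; "joint_pos": joint angles; "qvel": joint speeds; "tau": joint torques, N m; "tool_pos": TCP position; "orientation": TCP orientation; "force": force on the tool from outside, world axes, zero at the start; "moment": the same for the moment, N m; "opening": finger opening in m.
Only numpy, scipy, OpenCV 4.12 (cv2) and the standard library are available. Lean on these libraries where they do the work, as an engineer would, in place of code of your own. Each camera call takes 0.05 s, during which the arm holds its last target.

### The job

Take the specimen cup with the screw lid out of the sample bay and stand it upright on the round pan of the balance, without dropping it. The bay's clear splash guard springs shut by itself: push it back with the hand and let the hand hold it open while you reach in and lift the cup out. Leave the open cup next to it standing where it is, and let the guard close again.

Things in the scene. Friction and masses are not known exactly. Their poses are not given: they have to be found in the camera images.
- cup_center (a point): Centre (33 mm above its underside) of the specimen cup to fetch: upright round white cup with a screw lid, 66 mm tall, body 49 mm, lid (top 12 mm) 55 mm in diameter, 40 to 85 g. It stands loose in the left or right half of the sample bay under the sloping clear guard; the specimen cups at the back of the worktop are not meant. Grip it anywhere from its middle to the lid.
- guard: Sample bay, fixed: tray 236 mm wide (y), x=-76 to +59, 8 thick, open in front and at the sides. Origin: on its underside, below the line of the cups; x points to its back, z up. Front lip 14 mm high at x=-73; back panel 60 mm high at x=+56, hinge bracket 87 mm high at each back corner. Specimen cup and open cup stand on the tray near x=0, one near y=+58, the other near y=-58 (varies).
- flap (a joint): Opening angle of the clear splash guard, rad: 0 shut, 1.5 stop. Plate 222 mm wide, 80 long; hinge along the bay's y at x=+45, z=78 mm (bay frame). Shut, it slopes up at 35 degrees toward the robot, over the cups; upright at 0.96. A light spring (1.5 to 3 N at the free edge) always shuts it. A hand pointing down at the cup holds it at some 0.6 to 1.2.
- flap_edge (a point): Middle of the guard's free edge: axis of a freely turning white roller, 12 mm thick, 206 mm long (along the bay's y), so it rolls on the hand. Shut, it is at x=-21, z=124 mm in the bay's frame; upright, its top is 164 mm up. An upright hand moving in from the front along the bay's +x (cup passing between open fingers) pushes it up and back; the guard leans on the hand and follows it out.
- open_cup_center (a point): Centre (half-way up, 25 mm above its underside) of the open cup, a bystander: a translucent round cup without a lid, 50 mm tall and 72 mm wide at the rim, loose in the other half of the bay.
- pan (a point): Centre of the top face of the balance's round steel pan, 112 mm in diameter, 50 mm above the worktop. The balance is a flat white box 165 by 160 mm fixed to the worktop to the right of the bay.

How it is judged:
By the outcome, as a careful person would: the job done as asked, in the order asked, and still so for the second after the job is handed in, with the robot touching nothing.
It also fails if it takes over 40 s, if anything falls off the work surface, if the arm or the gripper's body presses on something with over 40 N, if the wrist force passes 120 N, or if a joint passes its speed limit or range.

## Working session

There is one attempt and no reset: what is moved stays moved. The work goes in short steps, Python scripts to look and compute and a shell command to move; the robot and the scene stay as the last step left them, time stands still between calls to the robot, and variables do not carry over. Pictures are saved under pics/ and viewed, and the job is handed in when it is done.

```bash
ls; mkdir -p pics; python3 - <<'E'
from plant import ctrl,snapshot,silhouettes
import cv2,numpy as np
print(ctrl.get_obs(), ctrl.tcp_to_grasp)
for n in ["scene","top"]:
    s=snapshot(n); cv2.imwrite(f"pics/{n}0.png",s["image"][:,:,::-1])
    print(n,s["camera_matrix"],s["dist_coeffs"],s["eye"],s["orientation"])
    for t in ["cup_center","open_cup_center","guard","flap","flap_edge","pan"]:
        try:
            for d in silhouettes(s,t)[:4]: print(t,d["confidence"],d["bbox"],d["mask"].sum())
        except Exception as e: print(t,e)
E
```

```text
pics
{'clock': 0.0, 'joint_pos': array([-5.70600680e+01,  2.05926477e+01,  6.32465739e-01, -1.86596109e-02,
       -7.01337782e+01, -1.65063062e+01]), 'qvel': array([-0.00871317, -0.03635372,  0.01801338, -0.080798  , -0.05652097,
        0.06191146]), 'tau': array([-6.73203385e-05, -5.82708943e+01,  2.93057066e+01,  6.99751899e+00,
        6.88341490e-03, -2.40185618e-04]), 'tool_pos': array([ 0.19078326, -0.64697234,  0.22560364]), 'orientation': array([-8.99049280e+01,  9.88037633e-03,  1.64272786e+01]), 'force': array([0.21602366, 0.59684318, 0.64176559]), 'moment': array([-0.02004995,  0.00962139, -0.00331557]), 'opening': 0.08759639475299276} 0.0188
scene [[377.515988     0.         260.34239973]
 [  0.         377.515988   194.76299355]
 [  0.           0.           1.        ]] [-0.04294806  0.          0.          0.          0.        ] [0.27194266 0.55309871 0.74965947] [-136.48941528    0.29364872 -149.68776997]
cup_center 0.94 [232.9, 201.3, 18.5, 29.5] 367
open_cup_center 0.61 [197.4, 236.9, 34.2, 37.8] 683
guard 0.78 [176.2, 182.2, 101.5, 115.7] 5060
flap 0.88 [178.8, 181.3, 82.3, 69.9] 1740
flap 0.54 [197.5, 236.9, 37.2, 37.5] 655
flap_edge 0.58 [180.9, 183.7, 77.5, 68.8] 1876
pan 0.97 [299.8, 158.4, 72.6, 56.5] 2818
top [[386.99167772   0.         261.53244283]
 [  0.         386.99167772 194.16146083]
 [  0.           0.           1.        ]] [-0.09819643  0.          0.          0.          0.        ] [0.42327823 0.00673525 0.94549274] [-169.53043794   -0.31039041  -90.44826383]
cup_center 0.43 [229.1, 187.5, 14.4, 7.3] 88
open_cup_center 0.56 [170.9, 185.6, 24.8, 13.7] 269
guard 0.87 [159.6, 157.0, 98.1, 60.6] 5624
flap 0.77 [154.2, 157.9, 102.8, 29.0] 2813
pan 0.8 [304.0, 210.0, 78.4, 74.8] 4528
```

View pics/scene0.png

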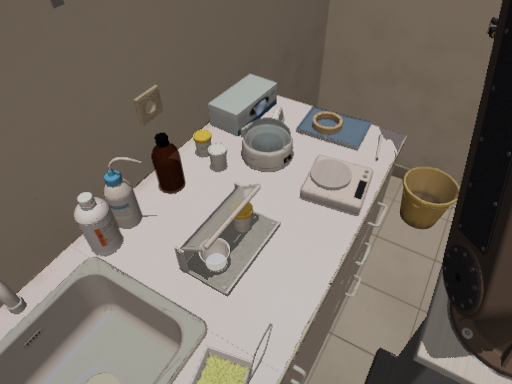

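View pics/top0.png

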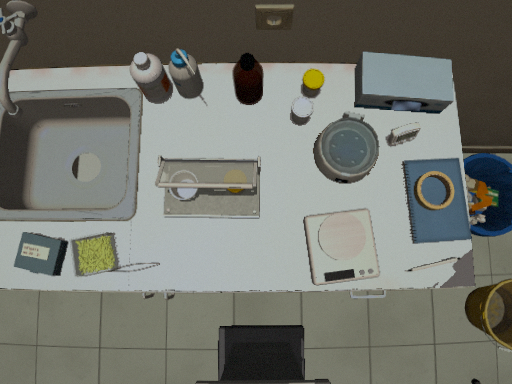

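```bash
python3 - <<'E'
import cv2
a=cv2.imread("pics/top0.png")[145:230,145:275]; cv2.imwrite("pics/z1.png",cv2.resize(a,None,fx=6,fy=6,interpolation=cv2.INTER_CUBIC))
a=cv2.imread("pics/scene0.png")[170:300,170:290]; cv2.imwrite("pics/z2.png",cv2.resize(a,None,fx=4.5,fy=4.5,interpolation=cv2.INTER_CUBIC))
E
```

```text
(no output)
```

View pics/z1.png

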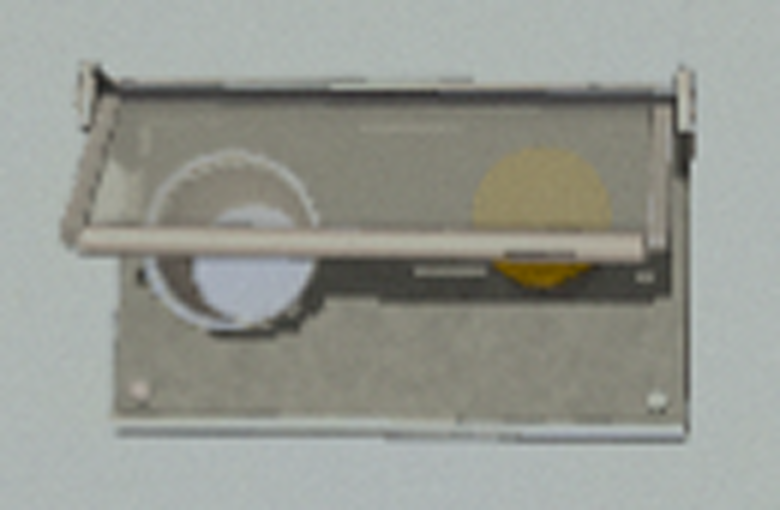

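View pics/z2.png

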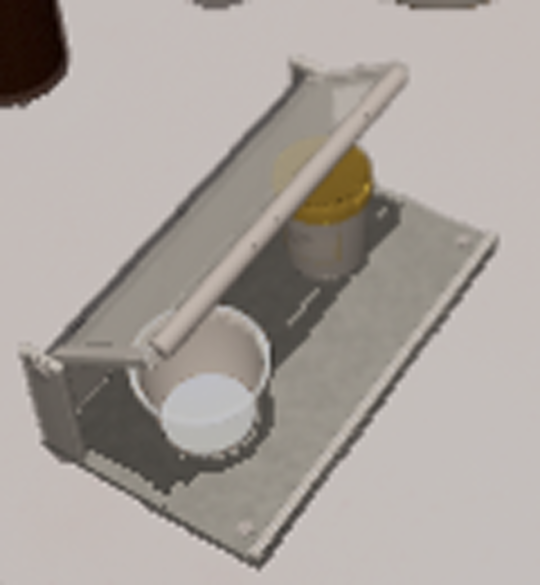

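```bash
cat > h.py <<'E'
from plant import ctrl,snapshot,silhouettes
import cv2,numpy as np
from scipy.spatial.transform import Rotation as R
from scipy.optimize import least_squares
def cam(s):
    if "eye" in s: return R.from_euler("xyz",s["orientation"],degrees=True).as_matrix(),np.array(s["eye"])
    o=ctrl.get_obs(); Rt=R.from_euler("xyz",o["orientation"],degrees=True).as_matrix(); M=np.array(s["mount"])
    return Rt@M[:3,:3], Rt@M[:3,3]+o["tool_pos"]
def proj(s,P):
    Rc,t=cam(s); P=np.atleast_2d(P)
    p=(P-t)@Rc
    return cv2.projectPoints(p.reshape(-1,1,3),np.zeros(3),np.zeros(3),s["camera_matrix"],np.array(s["dist_coeffs"]))[0].reshape(-1,2)
def atz(s,px,z):
    Rc,t=cam(s)
    u=cv2.undistortPoints(np.array(px,float).reshape(-1,1,2),s["camera_matrix"],np.array(s["dist_coeffs"])).reshape(-1,2)
    d=np.c_[u,np.ones(len(u))]@Rc.T
    return t+d*((z-t[2])/d[:,2])[:,None]
E
python3 - <<'E'
from h import *
T=snapshot("top");S=snapshot("scene")
L=[(T,(-.076,.118,0),(164.7,217)),(T,(-.076,-.118,0),(259.5,218)),(T,(-.021,.103,.124),(158.3,185.3)),(T,(-.021,-.103,.124),(252.5,186.3)),
(S,(-.021,.103,.124),(205.5,247)),(S,(-.021,-.103,.124),(258.9,186.7)),(S,(-.076,.118,0),(228.2,294.9)),(S,(-.076,-.118,.007),(280.4,223))]
def W(p,q): return R.from_euler("z",p[2]).apply(np.array(q))+[p[0],p[1],0]
f=lambda p: np.concatenate([(proj(s,W(p,q))[0]-np.array(c)) for s,q,c in L])
r=least_squares(f,[.45,.13,0],loss="soft_l1"); print(r.x,np.degrees(r.x[2]));print(f(r.x).reshape(-1,2).round(1))
p=r.x
cw=atz(T,[(235.3,181.3)],.074)[0]; print("cup top",cw, "scene",atz(S,[(242.2,210)],.074)[0])
B=lambda w: R.from_euler("z",-p[2]).apply(w-[p[0],p[1],0])
print("bay",B(cw))
s=np.array([cw[0],cw[1],0])
print("open cup rim top",B(atz(T,[(145+234/6,145+240/6)],.058)[0]))
for n,s in (("top",T),("scene",S)):
    d=silhouettes(s,"pan")[0]; ys,xs=np.nonzero(d["mask"]); print("pan",n,atz(s,[(xs.mean(),ys.mean())],.05)[0])
    b=d["bbox"]; print(atz(s,[(b[0]+b[2]/2,b[1]+b[3]/2)],.05)[0])
    im=s["image"].copy()
    th=np.linspace(0,6.283,60)
    for h,rad in((.074,.0275),(.062,.0275),(.008,.0245)):
        q=np.c_[cw[0]+rad*np.cos(th),cw[1]+rad*np.sin(th),0*th+h]
        cv2.polylines(im,[proj(s,q).round().astype(int)],True,(255,0,0))
    q=np.array([W(p,(-.076,.118,0)),W(p,(-.076,-.118,0)),W(p,(.059,-.118,0)),W(p,(.059,.118,0))])
    cv2.polylines(im,[proj(s,q).round().astype(int)],True,(0,0,255))
    pc=atz(s,[(xs.mean(),ys.mean())],.05)[0]
    q=np.c_[pc[0]+.056*np.cos(th),pc[1]+.056*np.sin(th),0*th+.05]
    cv2.polylines(im,[proj(s,q).round().astype(int)],True,(0,255,0))
    cv2.imwrite(f"pics/o_{n}.png",cv2.resize(im[130:330,150:400],None,fx=3,fy=3)[:,:,::-1])
E
```

```text
[ 0.61552854  0.12158665 -0.01805357] -1.0343936263288356
[[-0.4  0.2]
 [ 0.3  0.4]
 [ 0.5 -0.1]
 [ 0.7 -0.1]
 [-0.2  0.7]
 [-0.3 -0.9]
 [-0.5  1.4]
 [ 0.2 -0.3]]
cup top [0.6148369  0.06097614 0.074     ] scene [0.61080064 0.06583557 0.074     ]
bay [ 0.00040265 -0.06061312  0.074     ]
open cup rim top [-0.0062624   0.06093064  0.058     ]
pan top [ 0.46332482 -0.1826626   0.05      ]
[ 0.46033514 -0.1860918   0.05      ]
pan scene [ 0.45571284 -0.15432393  0.05      ]
[ 0.45829116 -0.14625044  0.05      ]
```

View pics/o_top.png

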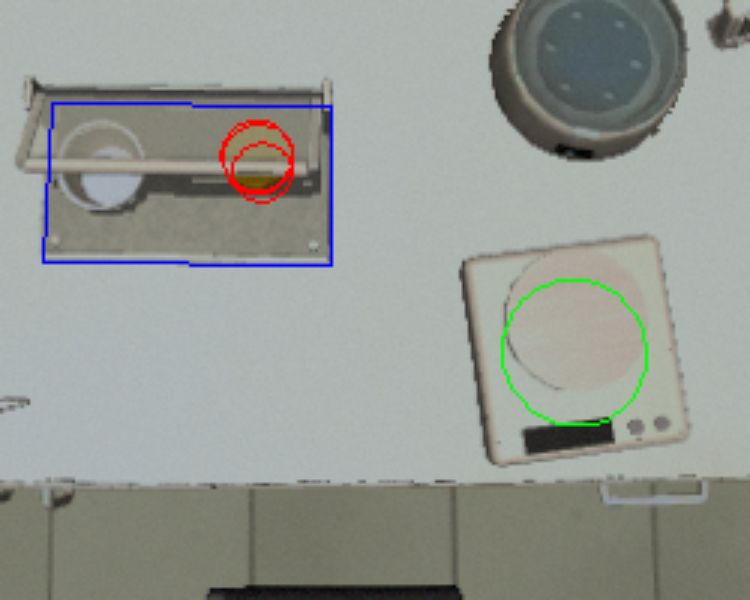

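View pics/o_scene.png

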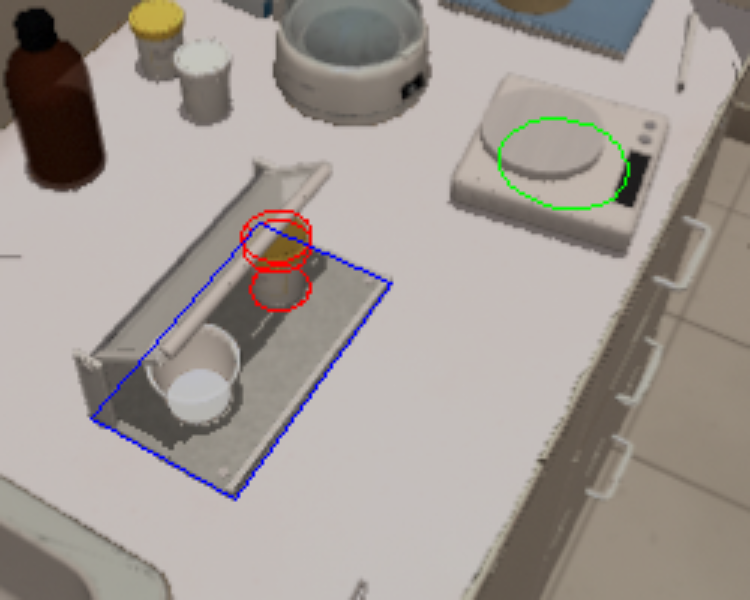

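```bash
python3 -m pendant '[[[0,0,0,0,5.8,0,1],[0,0,0,0,5.8,0,1],[0,0,0,0,5.8,0,1],[1.48,0,3.58,0,0,0,1],[1.48,0,3.58,0,0,0,1],[1.48,0,3.58,0,0,0,1],[1.48,0,3.58,0,0,0,1],[1.48,0,3.58,0,0,0,1],[1.48,0,3.58,0,0,0,1],[1.48,0,3.58,0,0,0,1],[1.48,0,3.58,0,0,0,1],[1.48,0,3.58,0,0,0,1]]]'
```

```text
clock: 1.9
tool_pos: [0.3299, -0.3259, 0.2269]
orientation: [-90.0, -0.1, -1.0]
force: [1.4, 0.4, 0.1]
opening: 0.0874
```

```bash
python3 -m pendant '[[[1.48,0,3.58,0,0,0,1],[1.48,0,3.58,0,0,0,1],[1.48,0,3.58,0,0,0,1],[1.48,0,3.58,0,0,0,1],[1.48,0,3.58,0,0,0,1],[1.48,0,3.58,0,0,0,1],[1.48,0,3.58,0,0,0,1],[1.48,0,3.58,0,0,0,1],[1.48,0,3.58,0,0,0,1],[1.48,0,3.58,0,0,0,1],[1.48,0,3.58,0,0,0,1],[0,0,0,0,0,0,1]]]'
python3 - <<'E'
from h import *
print(ctrl.get_obs()["tool_pos"],ctrl.get_obs()["orientation"])
for n in ("wrist","top","scene"):
    s=snapshot(n); cv2.imwrite(f"pics/{n}1.png",cv2.resize(s["image"],None,fx=1.5,fy=1.5)[:,:,::-1])
    th=np.linspace(0,6.283,60)
    if n=="top": print(atz(s,[(341.8,235.7)],.05))
    if n=="scene": print(atz(s,[(331,174)],.05))
    if n=="wrist": print(s["mount"])
E
```

```text
clock: 2.9
tool_pos: [0.5016, 0.0684, 0.2265]
orientation: [-90.0, -0.1, -0.8]
force: [0.7, -0.7, 0.7]
opening: 0.0878
[0.50155647 0.06835753 0.22649853] [-8.99726182e+01 -8.13851499e-02 -7.74082135e-01]
[[-2.41359607e-04  9.53388089e-01  3.01746738e-01 -8.13104729e-02]
 [-1.28080545e-03 -3.01746794e-01  9.53387241e-01 -1.58477752e-01]
 [ 9.99999151e-01 -1.56369695e-04  1.29393415e-03 -4.39565766e-04]
 [ 0.00000000e+00  0.00000000e+00  0.00000000e+00  1.00000000e+00]]
[[ 0.48934593 -0.18505161  0.05      ]]
[[ 0.48425279 -0.18053847  0.05      ]]
```

View pics/wrist1.png

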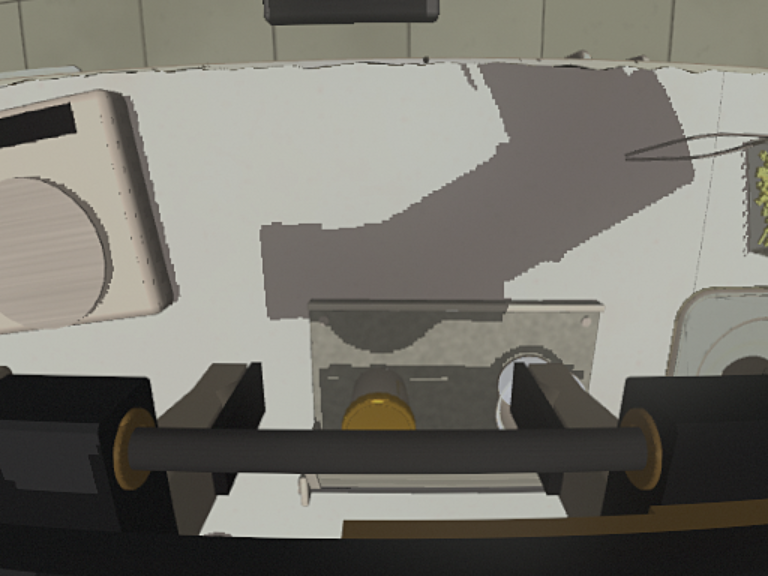

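View pics/scene1.png

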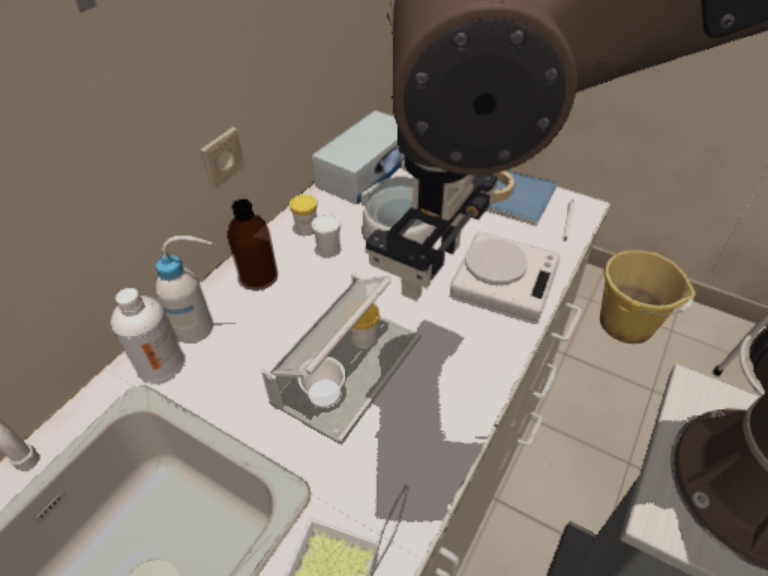

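```bash
python3 - <<'E'
from h import *
s=snapshot("wrist")
print(atz(s,[(342/1.5,280),(415/1.5,280),(252.3,280)],.066), atz(s,[(252.3,264)],.062))
# tray front corners, z=14 lip top front edge / bracket
print(atz(s,[(308/1.5,300/1.5),(605/1.5,302/1.5)],.014))
th=np.linspace(0,6.283,60); im=s["image"].copy()
for h,rad in((.074,.0275),(.062,.0275),(.008,.0245)):
    q=np.c_[.613+rad*np.cos(th),.062+rad*np.sin(th),0*th+h]
    cv2.polylines(im,[proj(s,q).round().astype(int)],True,(255,0,0))
q=np.c_[.487+.056*np.cos(th),-.183+.056*np.sin(th),0*th+.05]
cv2.polylines(im,[proj(s,q).round().astype(int)],True,(0,255,0))
cv2.imwrite("pics/w2.png",cv2.resize(im,None,fx=1.5,fy=1.5)[:,:,::-1])
E
```

```text
[[0.60905559 0.02845914 0.066     ]
 [0.60992532 0.08161815 0.066     ]
 [0.60944143 0.05501048 0.066     ]] [[0.59195596 0.05534094 0.062     ]]
[[0.53333487 0.00095772 0.014     ]
 [0.53895896 0.23543513 0.014     ]]
```

View pics/w2.png

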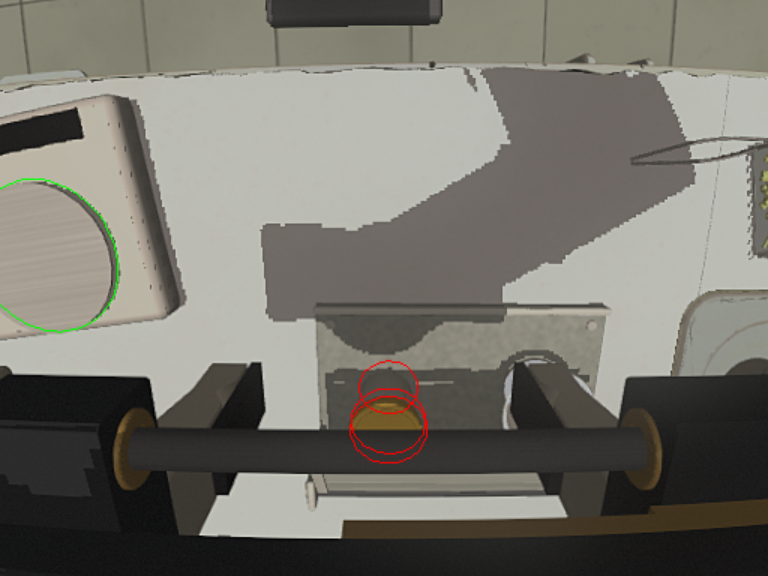

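```bash
python3 -m pendant '[[[0,4,0,0,0,0,1],[0,4,0,0,0,0,1],[0,4,0,0,0,0,1],[0,4,0,0,0,0,1],[0,2,0,0,0,0,1],[0,0,0,0,0,0,1],[0,0,0,0,0,0,1],[0,0,0,0,0,0,1]]]'
python3 - <<'E'
from h import *
o=ctrl.get_obs();print(o["tool_pos"],o["orientation"],o["force"],o["joint_pos"])
s=snapshot("wrist");cv2.imwrite("pics/w3.png",s["image"][:,:,::-1])
im=s["image"];th=np.linspace(0,6.283,60)
for h,rad in((.074,.0275),(.062,.0275),(.008,.0245)):
    q=np.c_[.613+rad*np.cos(th),.062+rad*np.sin(th),0*th+h]
    cv2.polylines(im,[proj(s,q).round().astype(int)],True,(255,0,0))
cv2.imwrite("pics/w3.png",cv2.resize(im,None,fx=1.5,fy=1.5)[:,:,::-1])
E
```

```text
clock: 3.77
tool_pos: [0.5001, 0.0633, 0.0483]
orientation: [-90.0, -0.1, -1.0]
force: [1.1, 0.0, -0.3]
opening: 0.0877
[0.50007657 0.06331951 0.04828051] [-89.95669288  -0.12411772  -0.99398278] [ 1.08764021  0.0181891  -0.31424524] [ 2.96022203e+01  1.57236145e+01 -3.36111816e+01  3.98445883e-02
 -4.05363306e+01 -1.20626409e+02]
```

View pics/w3.png

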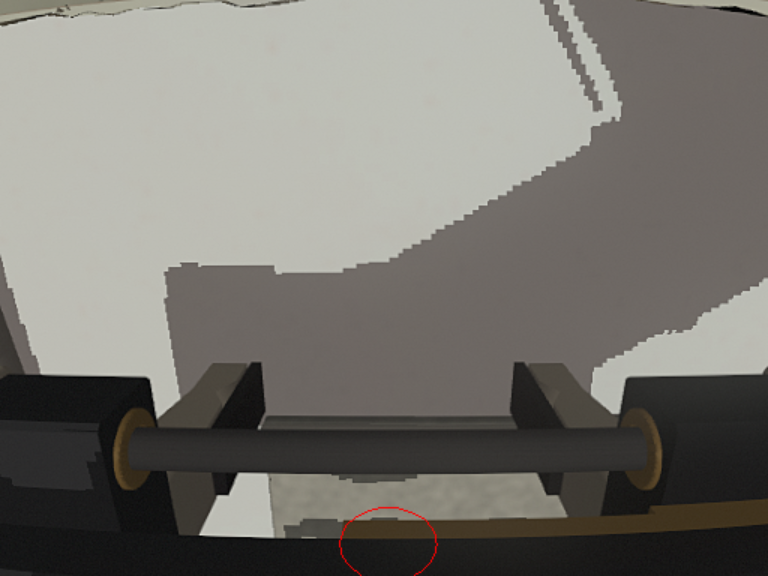

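```bash
python3 -m pendant '[[[0,1.1,0,0,0,0,1],[0,1.1,0,0,0,0,1],[1.5,0,0,0,0,0,1],[1.5,0,0,0,0,0,1],[1,0,0,0,0,0,1],[1,0,0,0,0,0,1],[1,0,0,0,0,0,1],[0,0,0,0,0,0,1]]]'
python3 - <<'E'
from h import *
o=ctrl.get_obs();print(o["tool_pos"],o["orientation"],o["force"])
for n in ("scene","top"):
    s=snapshot(n);im=s["image"]
    cv2.imwrite(f"pics/{n}4.png",cv2.resize(im[100:320,130:380],None,fx=3,fy=2.7)[:,:,::-1])
E
```

```text
clock: 4.48
tool_pos: [0.5606, 0.0626, 0.0251]
orientation: [-90.0, -0.1, -1.0]
force: [-1.5, -0.6, -1.0]
opening: 0.0879
[0.56058324 0.0625862  0.02508847] [-8.99813731e+01 -6.17251839e-02 -9.74787130e-01] [-1.45110507 -0.57369855 -1.03211635]
```

View pics/scene4.png

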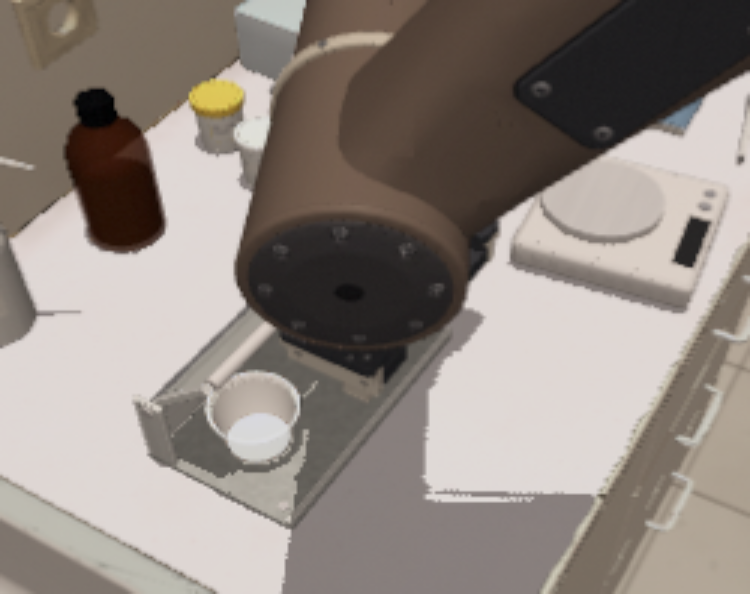

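View pics/top4.png

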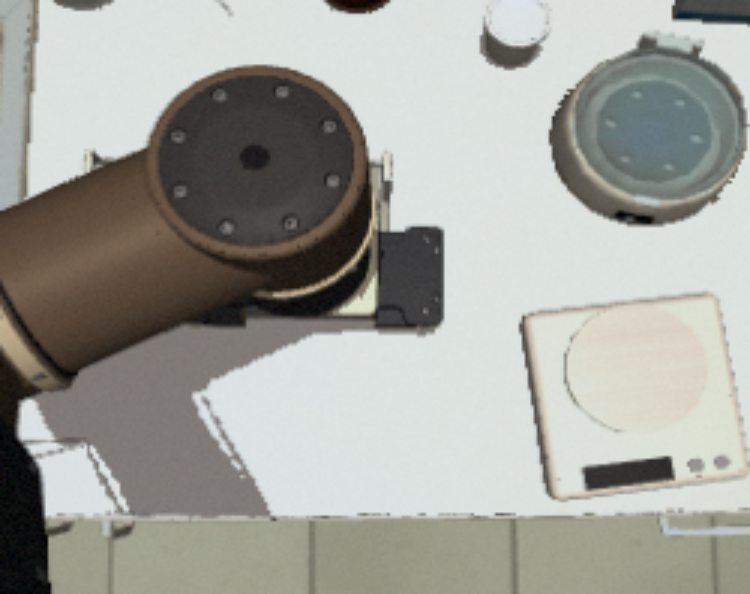

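```bash
python3 -m pendant '[[[1,-0.2,0,0,0,0,1],[1,-0.1,0,0,0,0,1],[1,0,0,0,0,0,1],[0,0,0,0,0,0,1]]]'; python3 -m pendant '[[[1,0,0,0,0,0,1],[0.5,0,0,0,0,0,1],[0.4,0,0,0,0,0,1],[0,0,0,0,0,0,1],[0,0,0,0,0,0,1]]]'
python3 - <<'E'
from h import *
o=ctrl.get_obs();print(o["tool_pos"],o["orientation"],o["force"])
s=snapshot("wrist");im=s["image"];th=np.linspace(0,6.283,60)
cv2.imwrite("pics/w5.png",cv2.resize(im,None,fx=1.5,fy=1.5)[:,:,::-1])
s=snapshot("scene");im=s["image"]
cv2.imwrite(f"pics/scene5.png",cv2.resize(im[100:320,130:380],None,fx=3,fy=2.7)[:,:,::-1])
E
```

```text
clock: 4.92
tool_pos: [0.5909, 0.0621, 0.0277]
orientation: [-90.0, -0.1, -1.0]
force: [-1.4, 0.1, -0.7]
opening: 0.0877
clock: 5.33
tool_pos: [0.6077, 0.0616, 0.0273]
orientation: [-90.0, 0.0, -1.0]
force: [-3.3, -0.1, -1.1]
opening: 0.0878
[0.60768509 0.06157737 0.02728544] [-9.00026821e+01  3.07735110e-02 -9.86131178e-01] [-3.28543484 -0.07275334 -1.07799028]
```

View pics/w5.png

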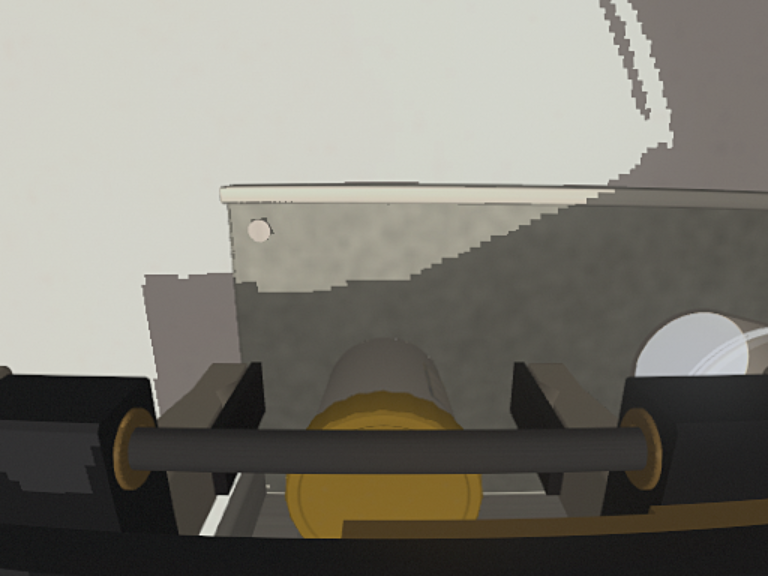

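View pics/scene5.png

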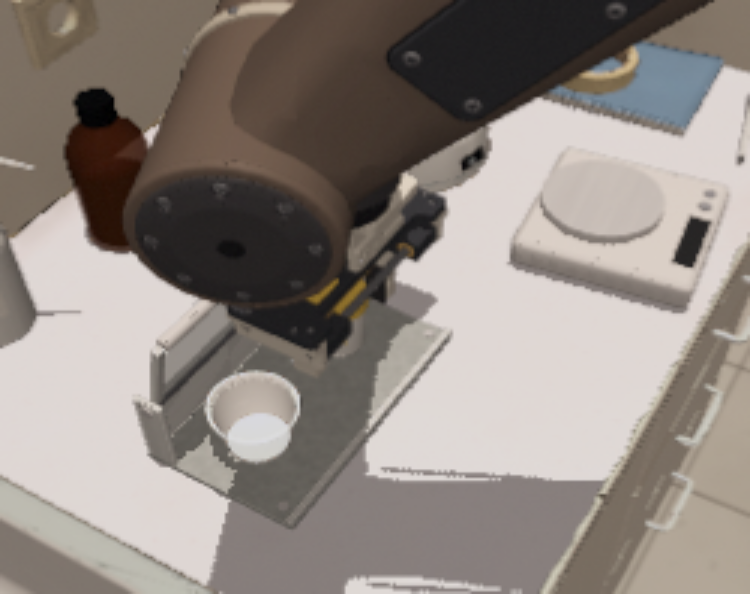

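```bash
python3 -m pendant '[[[0.4,0,0,0,0,0,1],[0,0,0,0,0,0,1],[0,0,0,0,0,0,0.6],[0,0,0,0,0,0,0.4],[0,0,0,0,0,0,0.3],[0,0,0,0,0,0,0.2],[0,0,0,0,0,0,0.2],[0,0,0,0,0,0,0.2],[0,0,0,0,0,0,0.2],[0,0,0,0,0,0,0.2]]]'
python3 - <<'E'
from h import *
o=ctrl.get_obs();print(o["tool_pos"],o["orientation"],o["force"],o["opening"])
s=snapshot("wrist");im=s["image"]
cv2.imwrite("pics/w6.png",cv2.resize(im,None,fx=1.5,fy=1.5)[:,:,::-1])
E
```

```text
clock: 6.27
tool_pos: [0.612, 0.0616, 0.0276]
orientation: [-90.0, -0.0, -1.0]
force: [-3.6, 0.4, 0.2]
opening: 0.0538
[0.61197581 0.06161194 0.02761953] [-8.99975301e+01 -5.13793043e-03 -9.66532611e-01] [-3.55703996  0.3959326   0.18766867] 0.05376254089652829
```

View pics/w6.png

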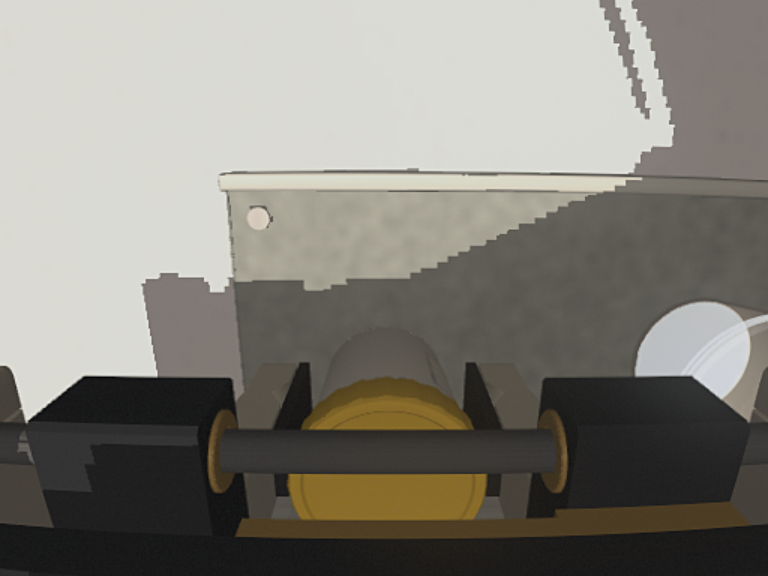

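```bash
python3 -m pendant '[[[0,0,0,0,0,0,0.2],[0,0,0,0,0,0,0.2],[0,0,0,0,0,0,0.2]]]'
```

```text
clock: 6.57
tool_pos: [0.612, 0.0616, 0.0276]
orientation: [-90.0, -0.0, -1.0]
force: [-2.8, 0.1, 0.2]
opening: 0.0538
```

```bash
python3 -m pendant '[[[0,0,0,0,0,0,0.75],[0,0,0,0,0,0,0.75],[0,0,0,0,0,0,0.75],[0,-0.5,0,0,0,0,0.75],[0,-0.4,0,0,0,0,0.75],[0,0,0,0,0,0,0.75],[0,0,0,0,0,0,0.2],[0,0,0,0,0,0,0.2],[0,0,0,0,0,0,0.2],[0,0,0,0,0,0,0.2],[0,0,0,0,0,0,0.2],[0,0,0,0,0,0,0.2]]]'; python3 -m pendant '[[[0,-0.4,0,0,0,0,0.2],[0,-0.5,0,0,0,0,0.2],[0,-0.6,0,0,0,0,0.2],[0,0,0,0,0,0,0.2],[0,0,0,0,0,0,0.2]]]'
python3 - <<'E'
from h import *
s=snapshot("wrist");im=s["image"]
cv2.imwrite("pics/w7.png",cv2.resize(im,None,fx=1.5,fy=1.5)[:,:,::-1])
E
```

```text
clock: 7.57
tool_pos: [0.6123, 0.0617, 0.0368]
orientation: [-90.0, -0.0, -1.0]
force: [-3.7, 1.1, 2.8]
opening: 0.0541
clock: 7.98
tool_pos: [0.6124, 0.0617, 0.0523]
orientation: [-90.0, -0.1, -1.0]
force: [-1.3, -0.2, -0.5]
opening: 0.0538
```

View pics/w7.png

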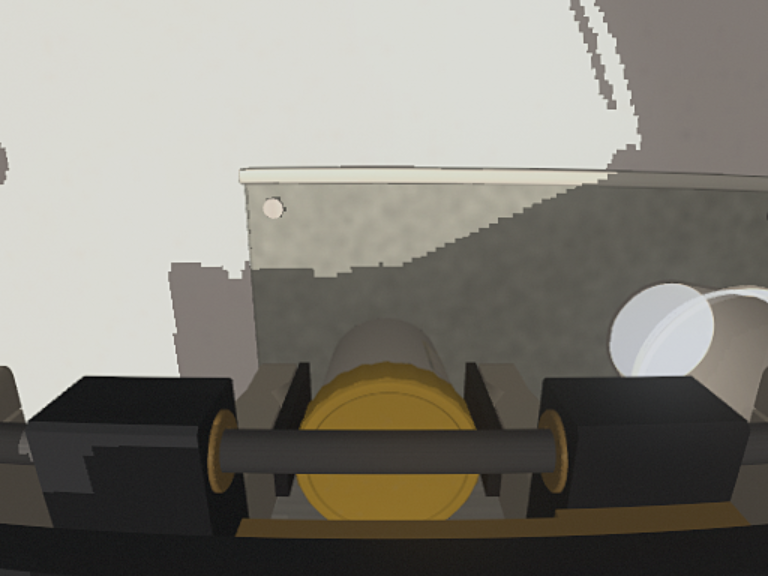

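```bash
python3 -m pendant '[[[-0.8,0,0,0,0,0,0.2],[-1.4,0,0,0,0,0,0.2],[-1.5,0,0,0,0,0,0.2],[-1.5,0,0,0,0,0,0.2],[-1.5,0,0,0,0,0,0.2],[-1.5,0,0,0,0,0,0.2],[-1.5,0,0,0,0,0,0.2],[-1.5,0,0,0,0,0,0.2],[-1.5,0,0,0,0,0,0.2],[-1.5,0,0,0,0,0,0.2],[-0.8,0,0,0,0,0,0.2],[0,0,0,0,0,0,0.2]]]'
python3 - <<'E'
from h import *
print(ctrl.get_obs()["joint_pos"])
s=snapshot("wrist");im=s["image"]
cv2.imwrite("pics/w8.png",cv2.resize(im,None,fx=1.5,fy=1.5)[:,:,::-1])
s=snapshot("scene");im=s["image"]
cv2.imwrite(f"pics/scene8.png",cv2.resize(im[100:320,130:380],None,fx=3,fy=2.7)[:,:,::-1])
E
```

```text
clock: 9.03
tool_pos: [0.4606, 0.064, 0.0518]
orientation: [-90.0, -0.0, -1.0]
force: [1.0, -0.4, -0.6]
opening: 0.0538
[ 3.22581228e+01  1.22430793e+01 -3.80803151e+01 -2.26466791e-02
 -3.96483798e+01 -1.23191157e+02]
```

View pics/w8.png

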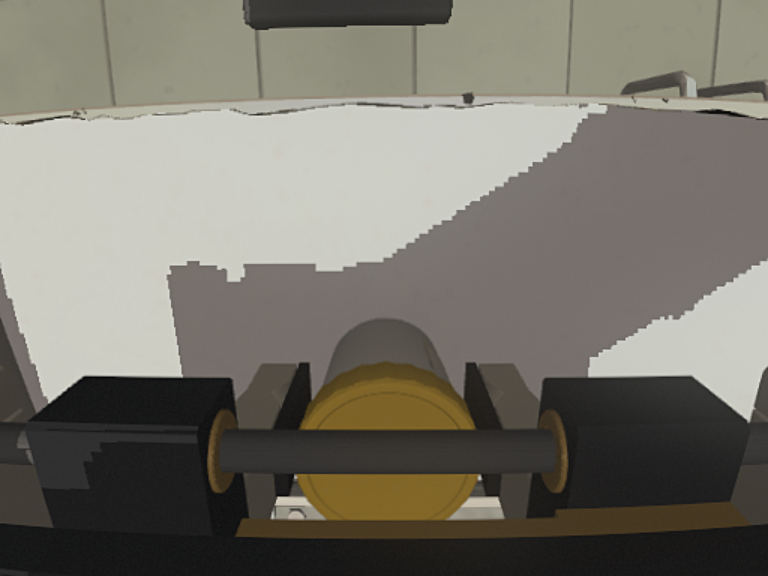

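View pics/scene8.png

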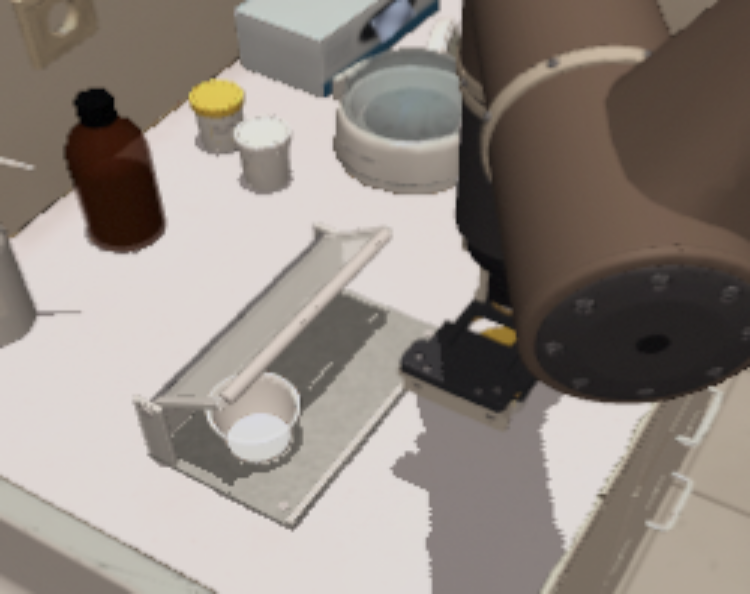

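```bash
python3 -m pendant '[[[0,-2,0,0,0,0,0.2],[0,-3,0,0,0,0,0.2],[0,-2,0,0,0,0,0.2],[0.3,-1,-1.5,0,0,0,0.2],[0.4,0,-3,0,0,0,0.2],[0.4,0,-3.3,0,0,0,0.2],[0.4,0,-3.5,0,0,0,0.2],[0.4,0,-3.5,0,0,0,0.2],[0.4,0,-3.5,0,0,0,0.2],[0.4,0,-3,0,0,0,0.2],[0.3,0,-2,0,0,0,0.2],[0.1,0,-1.4,0,0,0,0.2]]]'; python3 -m pendant '[[[0,0,0,0,0,0,0.2],[0,0,0,0,0,0,0.2]]]'
python3 - <<'E'
from h import *
o=ctrl.get_obs()
s=snapshot("wrist");im=s["image"];th=np.linspace(0,6.283,60)
q=np.c_[.487+.056*np.cos(th),-.183+.056*np.sin(th),0*th+.05]
cv2.polylines(im,[proj(s,q).round().astype(int)],True,(0,255,0))
cv2.imwrite("pics/w9.png",cv2.resize(im,None,fx=1.5,fy=1.5)[:,:,::-1])
s=snapshot("scene");im=s["image"]
q=np.c_[.487+.056*np.cos(th),-.183+.056*np.sin(th),0*th+.05]
cv2.polylines(im,[proj(s,q).round().astype(int)],True,(0,255,0))
cv2.imwrite(f"pics/scene9.png",cv2.resize(im[60:280,200:450],None,fx=3,fy=2.7)[:,:,::-1])
E
```

```text
clock: 10.13
tool_pos: [0.4898, -0.186, 0.1314]
orientation: [-90.0, -0.0, -1.1]
force: [1.0, 0.3, 0.0]
opening: 0.0538
clock: 10.3
tool_pos: [0.4892, -0.1843, 0.1312]
orientation: [-90.0, 0.0, -1.1]
force: [-0.2, -0.0, -1.3]
opening: 0.0542
```

View pics/w9.png

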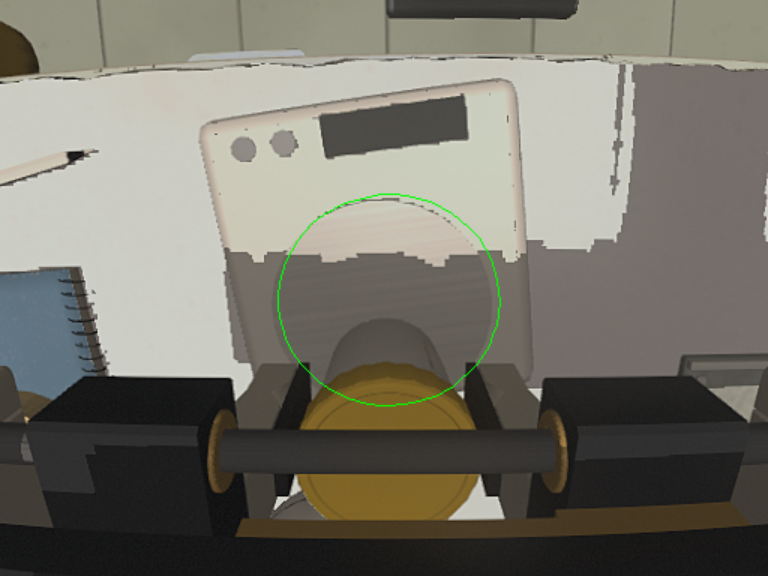

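View pics/scene9.png

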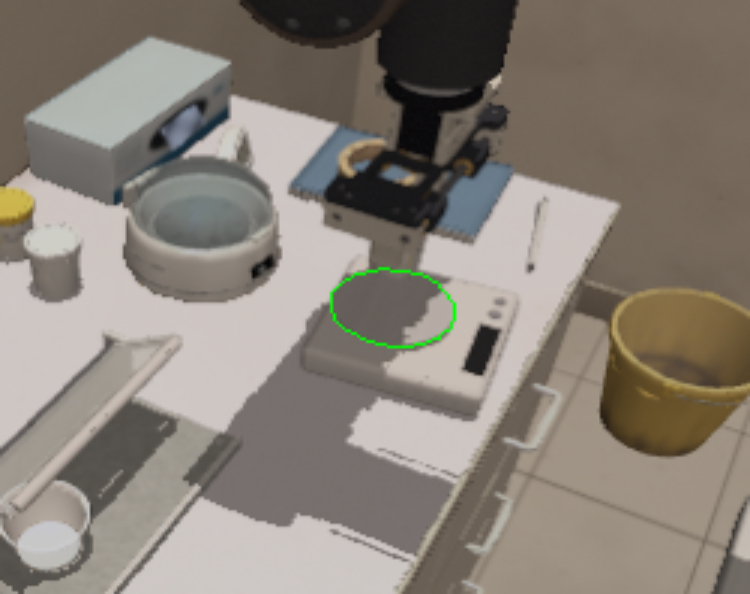

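```bash
python3 -m pendant '[[[0,1,0,0,0,0,0.2],[0,1.2,0,0,0,0,0.2],[0,1.2,0,0,0,0,0.2],[0,0.8,0,0,0,0,0.2],[0,0.4,0,0,0,0,0.2],[0,0.3,0,0,0,0,0.2],[0,0,0,0,0,0,0.2],[0,0,0,0,0,0,0.2]]]'; python3 -m pendant '[[[0,0.2,0,0,0,0,0.2],[0,0,0,0,0,0,0.2]]]'
```

```text
clock: 11.07
tool_pos: [0.489, -0.1833, 0.0827]
orientation: [-90.0, -0.0, -0.9]
force: [-0.7, -0.8, -1.0]
opening: 0.0533
clock: 11.23
tool_pos: [0.489, -0.1834, 0.0807]
orientation: [-90.0, -0.0, -1.0]
force: [-0.4, 0.1, -0.9]
opening: 0.0541
```

```bash
python3 -m pendant '[[[0,0.1,0,0,0,0,0.2],[0,0,0,0,0,0,0.2]]]'; python3 -m pendant '[[[0,0.1,0,0,0,0,0.2],[0,0,0,0,0,0,0.2]]]';python3 -m pendant '[[[0,0.05,0,0,0,0,0.2],[0,0,0,0,0,0,0.2]]]'
```

```text
clock: 11.4
tool_pos: [0.4888, -0.1834, 0.0796]
orientation: [-90.0, -0.0, -1.0]
force: [-0.4, -0.2, -0.2]
opening: 0.0538
clock: 11.57
tool_pos: [0.4891, -0.1835, 0.0788]
orientation: [-90.0, -0.0, -1.0]
force: [0.3, -0.7, 1.7]
opening: 0.0536
clock: 11.73
tool_pos: [0.4894, -0.1835, 0.0788]
orientation: [-90.0, -0.1, -0.9]
force: [-1.4, 0.7, 5.4]
opening: 0.0537
```

Contact at the height I predicted. Next I open the hand, then retreat straight up.

```bash
python3 -m pendant '[[[0,0,0,0,0,0,0.75],[0,0,0,0,0,0,0.85],[0,0,0,0,0,0,1],[0,0,0,0,0,0,1],[0,0,0,0,0,0,1],[0,0,0,0,0,0,1]]]'
python3 - <<'E'
from h import *
s=snapshot("wrist");cv2.imwrite("pics/w10.png",cv2.resize(s["image"],None,fx=1.5,fy=1.5)[:,:,::-1])
E
```

```text
clock: 12.23
tool_pos: [0.4887, -0.1834, 0.0779]
orientation: [-90.0, 0.0, -1.0]
force: [0.7, -0.2, -0.3]
opening: 0.0856
```

View pics/w10.png

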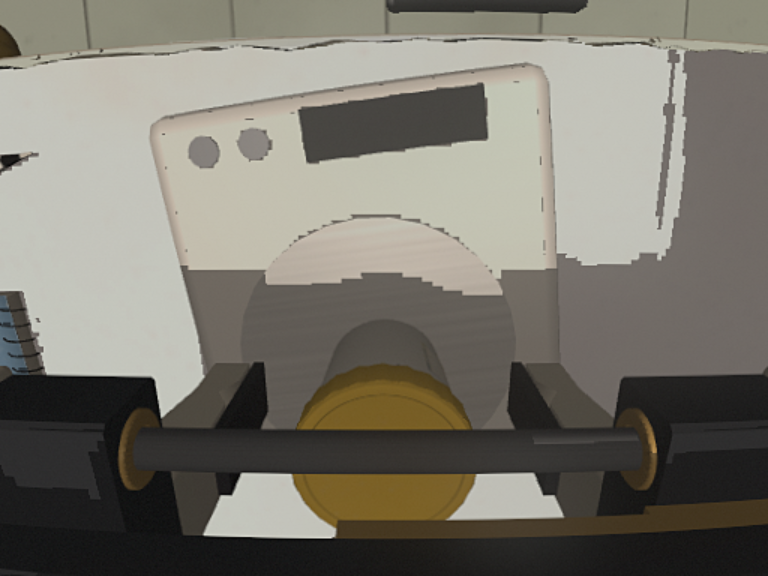

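Both fingers are clear of the lid, which is centred near (383,450), and the cup stands upright on the pan. Going up.

```bash
python3 -m pendant '[[[0,-1,0,0,0,0,1],[0,-2,0,0,0,0,1],[0,-3,0,0,0,0,1],[0,-3,0,0,0,0,1],[0,-3,0,0,0,0,1],[0,-3,0,0,0,0,1],[0,-2,-3,0,0,0,1],[0,0,-3.5,0,0,0,1],[0,0,-3.5,0,0,0,1],[0,0,-3.5,0,0,0,1],[0,0,-2,0,0,0,1],[0,0,0,0,0,0,1]]]'
python3 -m pendant '[[[0,0,0,0,0,0,1],[0,0,0,0,0,0,1],[0,0,0,0,0,0,1]]]'
python3 - <<'E'
from h import *
ims=[]
for n in ("scene","top"):
    s=snapshot(n); ims.append(s["image"][100:340,120:420]); print(n,[(round(d["confidence"],2),d["bbox"]) for d in silhouettes(s,"cup_center")[:3]])
cv2.imwrite("pics/end.png",cv2.resize(np.hstack(ims),(800,320))[:,:,::-1])
E
```

```text
clock: 13.28
tool_pos: [0.4856, -0.3417, 0.2483]
orientation: [-90.0, 0.0, -1.1]
force: [1.1, 0.3, -0.0]
opening: 0.0878
clock: 13.53
tool_pos: [0.4862, -0.3377, 0.2485]
orientation: [-90.0, -0.0, -0.9]
force: [0.4, 0.4, 1.1]
opening: 0.0875
scene []
top [(0.57, [334.6, 219.5, 21.9, 25.2])]
```

View pics/end.png

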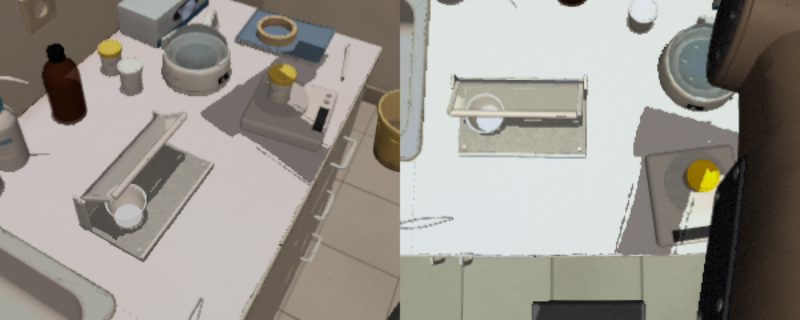

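The cup stands upright on the pan (scene about (282,85), top about (703,176)). The guard is shut and the open cup hasn't moved. Handing in.

```bash
python3 -c "
from plant import ctrl
print(ctrl.close_job())"
```

```text
the job is handed in; nothing more can be done
None
```

The lidded cup is standing upright near the middle of the balance pan, and the job was handed in at about 13.7 s on the robot's clock. I pushed the guard back with the open hand and held it there while I gripped the cup by its lid. I lifted it about 15 mm and drew it out over the front lip, with the guard following the hand shut. I then set it down on the pan, released it and moved clear.

- **Final pictures:** They show the cup upright on the pan, the guard shut and the open cup still in its place. The hand was well clear and touching nothing.
- **Forces:** The highest wrist force I read was about 5.6 N, at set-down. I only read forces at the end of each move, so brief peaks in between would not show.
- **Regrip:** My first grip caught only the edge of the lid. I opened the fingers, raised the hand 9 mm and gripped again before lifting.
- **Checks that disagreed:**
  - The detector's outline of the pan was 2–4 cm off, so I located the pan by eye in the pictures. The cameras then agreed to about 5 mm.
  - In the last scene picture the detector missed the cup. It found it in the top view with 0.57 confidence.

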